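# Load sample bottles into the square metal canister

## Task

Feed the two loose square bottles one after the other into the metal canister, base first with the caps facing out, so that each pushes the one before it deeper. Push until the whole row of three is fully home, hard against the closed end with no gaps; the last cap then still sticks out a little. Let go and leave the other things on the table standing where they are.

Things in the scene. Friction and masses are not known exactly. Their poses are not given: they have to be found in the camera images.
- canister: square bright metal canister lying level in a black cradle, fixed. Origin on the table straight below the centre of its open mouth; x axis points level into the canister, z up. Bore 50 mm wide, 52 high, 236 deep; bore floor 30 mm above the table, walls 3 mm, outside top 85 mm above the table. The side walls flare out for 13 mm in front of the mouth, to 64 mm apart; top not flared
- canister_tongue (a point): outer end of the level metal loading tongue, 26 mm wide and 4 mm thick, that runs 70 mm out of the mouth; the point is on its top, mid-width. The top is level with the bore floor, 30 mm above the table
- canister_end (a point): centre of the inside of the closed end, 236 mm from the mouth, 56 mm above the table. Three bottles in a row are 252 mm long, so with the row home the last cap sticks out 16 mm
- bottle_1: square white plastic bottle lying on its side, 84 mm long: body 44 x 44 mm in section, 58 mm long, then neck and round black cap, 34 mm across. About 0.13 kg. Origin on its long axis, half way along; x axis points from cap to base: base face at x = +42 mm, body x = -16 to +42, cap face x = -42. Loose on the table, axis 22 mm above it, base roughly towards the canister
- bottle_2: same kind of bottle as bottle_1, same frame, also loose on the table
- bottle_in: same kind of bottle and frame, already inside the canister, base towards the closed end, some way down; slides freely on the bore floor (friction only)
- bottle_1_cap (a point): centre of the outer end face of the cap of bottle_1
- bottle_2_cap (a point): centre of the outer end face of the cap of bottle_2
- bottle_in_cap (a point): centre of the outer end face of the cap of bottle_in
- reagent: tall black reagent bottle, 88 mm diameter, 190 mm high, upright bystander; origin at centre of its underside
- jar: glass jar with grey lid, 64 mm diameter, 100 mm high, upright bystander; origin at centre of its underside
- dishes: stack of culture dishes, 92 mm diameter, 58 mm high, bystander moving as one piece; origin at centre of its underside
There are look-alikes about, which are no part of the job. Leave any blue or purple look-alike of the bottle_2 alone.

How it is judged:
By the outcome, as a careful person would: the job done as asked, in the order asked, and still so for the second after the job is handed in, with the robot touching nothing.
It also fails if it takes over 70 s, if anything falls off the work surface, if the arm or the gripper's body presses on something with over 40 N, if the wrist force passes 120 N, or if a joint passes its speed limit or range.

## Robot

A 7-joint arm with a two-finger parallel gripper is mounted at the origin on the work surface. World frame = base frame: x ahead of the robot, y to its left, z up, the work surface at z = 0. Lengths are in mm, angles in degrees, forces in N, time in s.
With the tool pointing down it reaches from about 400 to 850 mm from the base axis. Payload 4.4 kg.
Tool frame: the origin (TCP) lies midway between the tips of the shut fingers; the grasp point (between the pads) lies 19 mm behind it (arm.hold_point_z is the distance from the TCP to the grasp point, in mm); z points along the fingers, y is the line along which they close (so a half turn about z gives the same grasp; the last joint's range is limited). The gripper opens to 94 mm and grips with 3 to 60 N. Pads are 16 mm wide; open, the fingers measure 119 mm over their backs; the gripper's body (75 mm by 177 mm) begins 78 mm behind the grasp point.
Start: joints at [-79.859, 36.005, 2.206, 86.941, -1.547, 57.084, -1.146], TCP at [156.248, 630.955, 205.478] pointing down, gripper open.
Joint ranges: [-175.42, 175.42], [-21.48, 121.26], [-71.46, 75.88], [10.55, 141.38], [-63.04, 243.04], [13.31, 113.54], [-168.57, 168.57]. Speed limits (degrees/s): [147.25, 147.25, 180, 180, 180, 180, 180].

## Interface

Orientations are given as a 3x3 rotation matrix whose columns are the frame's x, y, z axes.
In Python, from rig import arm gives the robot as it stands.
- The arm moves only by the tool carry_out, never from a script. Its argument "steps" is one flat list of numbers, 4 for each row, row after row: the shift along the tool's x, y, z in mm, then the turn about the tool's z in degrees. In form: [x, y, z, yaw, x, y, z, yaw, ...]. A call has 1 to 12 rows; each row shifts and turns the commanded pose from where the row before left it, along the tool's axes as they then stand; what a row does not reach is not made up. A row lasts 1/12 s, in which the tool goes at most 41.7 mm and 7.16 degrees, less where a joint would pass 70% of its speed; a pose out of reach is approached as far as the arm can. A call with a gripper value outside its range is refused whole. "gripper" is the opening, from 0 (shut) to 1 (fully open), set as the call begins (left out, the last holds). The fingers move at their own pace and stop on an object; "newtons" is the grip in N (left out, the last holds). Time passes only in rows, so rows that do not move let the fingers close. It gives the time, the measured TCP pose, the force, the opening and the grip force at its end, in the units of the state.
- arm.sense(): the state, without advancing time (a new reading comes with each control period).
- arm.camera(name): name is "side" or "top" or "wrist"; returns a dict with "image" (480x640x3 uint8, blue, green, red), "mtx" (3x3 intrinsics, pixels), "cam_to_world" (4x4, takes a point from camera to world coordinates); the wrist camera has in their place "mount" (4x4, takes a point from camera to tool coordinates, whose origin is the TCP and whose axes are the flange's). Camera axes: x right, y up, looking along -z (the intrinsics and any distortion apply to the point x, -y, -z); pixel columns grow to the right and rows downward; lengths in mm; the calibration is good to about 2 mm. A picture is of the moment at which its call begins: read the wrist's pose just before it. There is no depth.
- arm.close_job(): hands the job in; it is judged then, once.
Trained networks look in a picture, given as the dict that the camera call returned (one of the last four; its "shot" number tells which), for a name from the list of things; names that differ only in an ending like _2 or _b are one class to them, and where a whole thing is asked for, a point or a joint stands for the part that bears it (a point fixed in the world has none). Each returns a list of dicts, best first, with "p" (0 to 1); they miss things now and then, are a little off and sometimes report something else, mostly with a low value. They report only what shows in the picture. A call takes as long as a camera call. They do not tell look-alikes from the thing itself.
- arm.masks_of(picture, target): "pixels" (480x640 bool, what is visible of it).
- arm.pinpoint(picture, target): "xyz" ([x, y, z] in mm, in world coordinates, good to about 4 mm: a listed point, or the origin of a listed thing).
The state is a dict: "time": time; "qpos": joint angles; "qd": joint speeds; "joint_efforts": joint torques, N m; "eef_pos": TCP position; "orientation": TCP orientation; "contact_force": force on the tool from outside, world axes, zero at the start; "wrist_torque": the same for the moment, N m; "opening": finger opening in mm; "finger_force": force on a finger pad.
Only numpy, scipy, OpenCV 4.12 (cv2) and the standard library are available. Lean on these libraries where they do the work, as an engineer would, in place of code of your own. Each camera call takes 0.05 s, during which the arm holds its last target. There are 200 camera calls.

## Working session

There is one attempt and no reset: what is moved stays moved. The work goes in short steps, Python scripts to look and compute and a tool call to move; the robot and the scene stay as the last step left them, time stands still between calls to the robot, and variables do not carry over. Pictures are saved under pics/ and viewed, at most 11 in all, crops included, and the job is handed in when it is done.

Besides the shell and the picture viewer there is one more tool, called after "Request:" as name(argument=value, ...) on one line, values as JSON. carry_out: Moves the arm, as the interface text tells. Its arguments: {"type":"object","properties":{"steps":{"type":"array"},"gripper":{"type":"number"},"newtons":{"type":"number"}},"required":["steps"]}

```bash
mkdir -p pics; cat > h.py <<'E'
import numpy as np,cv2
from rig import arm
def find(cam,names):
    p=arm.camera(cam)
    for n in names:
        for r in arm.pinpoint(p,n)[:5]:
            print(cam,n,round(r['p'],2),np.round(r['xyz']), px(p,r['xyz']) if 'cam_to_world' in p else '')
    return p
def px(p,X):
    T=np.linalg.inv(p['cam_to_world']); c=T[:3,:3]@np.array(X)+T[:3,3]
    u=p['mtx']@np.array([c[0],-c[1],-c[2]]); return np.round(u[:2]/u[2])
E
python3 - <<'E'
from h import *
s=arm.sense();print(s['time'],s['orientation'])
for c in('top','side'):
    p=find(c,['canister','canister_tongue','canister_end','bottle_1','bottle_1_cap','bottle_in_cap','reagent','jar','dishes'])
    cv2.imwrite(f'pics/{c}.png',p['image']);print(p.keys(),p['cam_to_world'][:3,3])
E
```

```text
0.0 [[-9.70677140e-01  2.40386630e-01 -3.97273936e-04]
 [ 2.40386953e-01  9.70675432e-01 -1.82168369e-03]
 [-5.22843551e-05 -1.86376619e-03 -9.99998262e-01]]
top canister 0.88 [496. -46.   2.] [357. 270.]
top canister 0.31 [747. 261.   3.] [223. 164.]
top canister_tongue 0.6 [484.  25.  31.] [326. 274.]
top canister_end 0.91 [ 545. -274.   58.] [463. 244.]
top canister_end 0.26 [ 734. -204.    1.] [423. 168.]
top canister_end 0.19 [499. -44.   1.] [356. 269.]
top bottle_1 0.98 [488. 192.  22.] [251. 274.]
top bottle_1 0.96 [600. 188.  22.] [253. 224.]
top bottle_1 0.86 [533. 346.  22.] [182. 254.]
top bottle_1 0.73 [371. 234.  18.] [232. 327.]
top bottle_1 0.72 [349.  20.  21.] [329. 336.]
top bottle_1_cap 0.61 [519. 387.  24.] [164. 260.]
top bottle_in_cap 0.32 [486. 195.  19.] [250. 275.]
top reagent 0.71 [ 732. -206.    0.] [424. 169.]
top jar 0.76 [747.  -7.   2.] [338. 163.]
top dishes 0.94 [746. 262.   1.] [223. 165.]
dict_keys(['image', 'mtx', 'cam_to_world', 'shot']) [ 331.73374647   45.81294301 1341.70061442]
side canister 0.58 [499. -43.  -4.] [343. 270.]
side canister_tongue 0.67 [487.  25.  29.] [347. 277.]
side canister_end 0.61 [ 547. -280.   54.] [331. 185.]
side bottle_1 0.98 [598. 190.  22.] [269. 336.]
side bottle_1 0.88 [369. 236.  21.] [416. 372.]
side bottle_1 0.86 [342.  20.  24.] [429. 285.]
side bottle_1 0.65 [485. 188.  21.] [341. 343.]
side bottle_1_cap 0.8 [514. 386.  21.] [306. 444.]
side bottle_in_cap 0.41 [512. -90.  50.] [339. 232.]
side reagent 0.62 [ 732. -205.   -3.] [243. 217.]
side jar 0.78 [742. -13.  -4.] [215. 267.]
side dishes 0.82 [750. 268.   0.] [163. 371.]
side dishes 0.15 [490.  24.  30.] [346. 276.]
dict_keys(['image', 'mtx', 'cam_to_world', 'shot']) [457.22824644 886.36465094 656.53574804]
```

View pics/top.png

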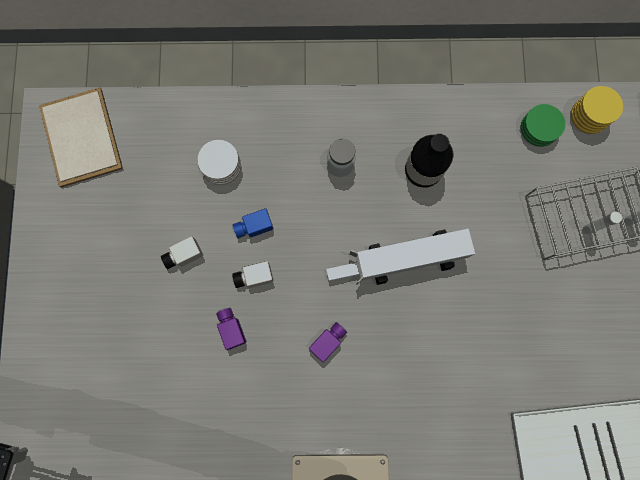

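View pics/side.png

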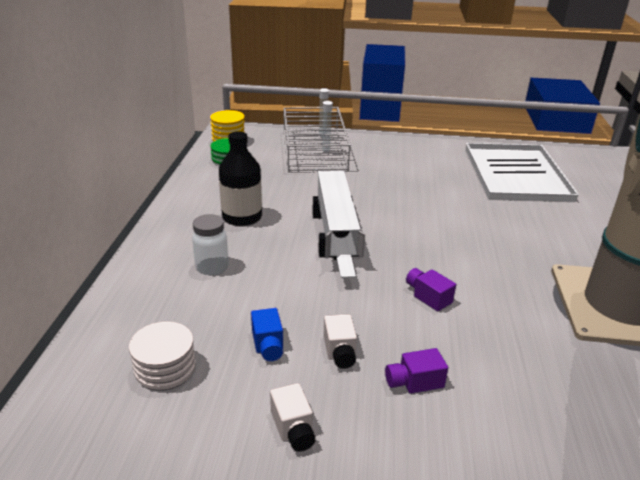

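The pictures show the white bottles at top pixels (253,274) and (182,253), caps to the lower left. These could be mistaken for them: blue (253,223), purple (231,329) and purple (328,342). I choose the two white ones, since blue and purple are excluded. The canister mouth is near (357,265) and the tongue end near (327,274).

```bash
cat >> h.py <<'E'
def ang(s): R=s['orientation']; return np.degrees(np.arctan2(R[1,0],R[0,0]))
def to(pos,yaw=None):
    """print turn (first), then tool-frame shift after the turn; yaw = world angle of tool x"""
    s=arm.sense(); R=np.array(s['orientation']); a=ang(s); t=0 if yaw is None else (a-yaw+180)%360-180
    d=np.array(pos)-s['eef_pos']; w=np.radians(t); Z=np.array([[np.cos(w),-np.sin(w),0],[np.sin(w),np.cos(w),0],[0,0,1]])
    print('turn',round(t,1),'shift',np.round((R@Z).T@d,1),'norm',round(np.linalg.norm(d)),'now',np.round(s['eef_pos'],1),round(a,1),'t',s['time'])
def axis(p,z,near,cap=True):
    """white body + black cap of a loose bottle from fixed camera mask"""
    for r in arm.masks_of(p,'bottle_1'):
        m=r['pixels'].astype(np.uint8); ys,xs=np.nonzero(m)
        print(round(r['p'],2),xs.mean().round(),ys.mean().round(),m.sum())
E
python3 - <<'E'
from h import *
p=arm.camera('top'); im=p['image']
cv2.imwrite('pics/crop.png',cv2.resize(im[190:360,150:370],None,fx=3.5,fy=3.5,interpolation=cv2.INTER_CUBIC))
to([487,190,200],105)
E
```

```text
turn 61.1 shift [-511.5  205.4    5.5] norm 551 now [156.2 631.  205.5] 166.1 t 1.05
```

View pics/crop.png

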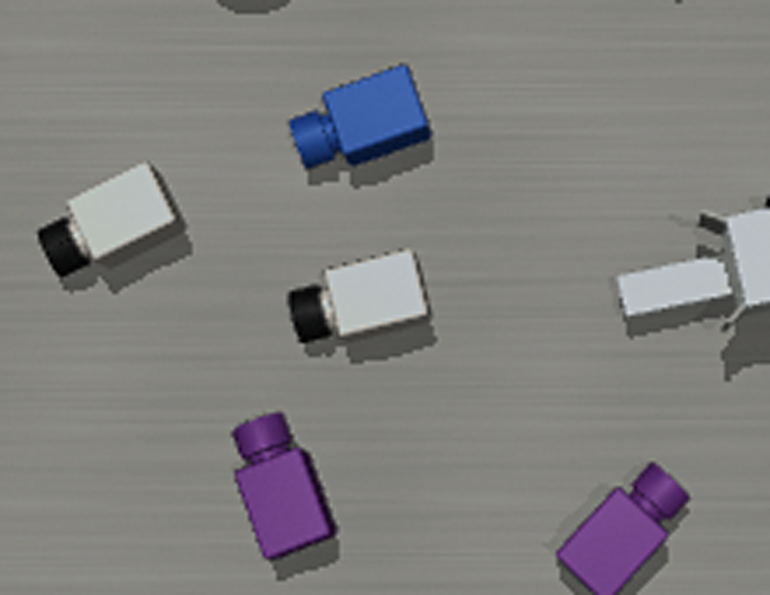

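The crop confirms it: both bottles are white with black caps. The near one, bottle A, runs from crop (310,313) to (420,287). The far one, bottle B, runs from (62,247) to (163,190). I'll go above A.

Request:
carry_out(steps=[0, 0, 0, 6.8, 0, 0, 0, 6.8, 0, 0, 0, 6.8, 0, 0, 0, 6.8, 0, 0, 0, 6.8, 0, 0, 0, 6.8, 0, 0, 0, 6.8, 0, 0, 0, 6.8, 0, 0, 0, 6.8], gripper=1)

```text
time: 1.8
eef_pos: [156.1, 631.0, 205.5]
orientation: [[-0.251, 0.968, -0.0], [0.968, 0.251, 0.0], [0.0, -0.0, -1.0]]
contact_force: [0.6, 0.7, -0.4]
opening: 93.4
finger_force: 0.0
```

Request:
carry_out(steps=[-28.4, 11.4, 0, 0, -28.4, 11.4, 0, 0, -28.4, 11.4, 0, 0, -28.4, 11.4, 0, 0, -28.4, 11.4, 0, 0, -28.4, 11.4, 0, 0, -28.4, 11.4, 0, 0, -28.4, 11.4, 0, 0, -28.4, 11.4, 0, 0])

```text
time: 2.55
eef_pos: [321.8, 409.2, 205.7]
orientation: [[-0.257, 0.966, 0.0], [0.966, 0.257, 0.001], [0.0, 0.0, -1.0]]
contact_force: [1.0, -0.7, 0.2]
opening: 94.2
finger_force: 0.0
```

Request:
carry_out(steps=[-28.4, 11.4, 0, 0, -28.4, 11.4, 0, 0, -28.4, 11.4, 0, 0, -28.4, 11.4, 0, 0, -28.4, 11.4, 0, 0, -28.4, 11.4, 0, 0, -28.4, 11.4, 0, 0, -28.4, 11.4, 0, 0, -28.4, 11.4, 0, 0, 0, 0, 0, 0, 0, 0, 0, 0])

```text
time: 3.47
eef_pos: [486.9, 187.9, 205.6]
orientation: [[-0.253, 0.967, 0.001], [0.967, 0.253, -0.0], [-0.0, 0.001, -1.0]]
contact_force: [0.2, -0.4, 0.9]
opening: 94.4
finger_force: 0.0
```

```bash
cat >> h.py <<'E'
def wrist(name=None):
    s=arm.sense(); p=arm.camera('wrist'); T=np.eye(4);T[:3,:3]=s['orientation'];T[:3,3]=s['eef_pos']
    p['ctw']=T@p['mount']
    if name: cv2.imwrite(name,p['image'])
    return p
def ray(p,uv,z):
    c=np.linalg.inv(p['mtx'])@np.array([*uv,1.]); T=p.get('ctw',p.get('cam_to_world'))
    d=T[:3,:3]@np.array([c[0],-c[1],-c[2]]); o=T[:3,3]; return o+d*(z-o[2])/d[2]
def whites(p,z=44):
    """white top faces by class mask and brightness -> minAreaRect corners on plane z"""
    for r in arm.masks_of(p,'bottle_1'):
        im=p['image'].astype(int); m=r['pixels']&(im.min(2)>140)&(np.ptp(im,axis=2)<25)
        if m.sum()<150: continue
        m=cv2.morphologyEx(m.astype(np.uint8),cv2.MORPH_OPEN,np.ones((5,5)))
        b=cv2.boxPoints(cv2.minAreaRect(cv2.findNonZero(m)))
        W=np.array([ray(p,q,z)[:2] for q in b]); e=[np.linalg.norm(W[i]-W[i-3]) for i in range(2)]
        i=int(np.argmax(e)); v=W[i]-W[(i+1)%4]
        print('p',round(r['p'],2),'n',m.sum(),'c',W.mean(0).round(1),'sides',np.round(e,1),'axis ang',np.degrees(np.arctan2(v[1],v[0])).round(1), 'px',b.mean(0).round())
E
python3 - <<'E'
from h import *
p=wrist('pics/w1.png'); whites(p); print(p.keys())
for n in('bottle_1','bottle_1_cap','canister_tongue','canister'):
    for r in arm.pinpoint(p,n)[:3]: print(n,round(r['p'],2),np.round(r['xyz'],1))
whites(arm.camera('top'))
to([487,190,200])
E
```

```text
p 0.93 n 3100 c [541.7 339.5] sides [43.3 62.8] axis ang 118.4 px [412.  84.]
p 0.78 n 2140 c [488.1 179.8] sides [63.7 41.7] axis ang -77.9 px [316. 228.]
dict_keys(['image', 'mtx', 'mount', 'shot', 'ctw'])
bottle_1 0.97 [535.4 346.4  25. ]
bottle_1 0.97 [369.6 236.   18.3]
bottle_1 0.85 [483.8 191.   19.9]
bottle_1_cap 0.89 [514.6 387.8  21.2]
canister_tongue 0.23 [749.9 -13.2  -0.9]
canister 0.66 [496.9 -49.3  -2.9]
p 0.52 n 255 c [489.1 165.8] sides [32.9 41.8] axis ang 14.2 px [262. 272.]
p 0.43 n 1183 c [746.1 269.6] sides [85.8 88.6] axis ang 43.9 px [217. 160.]
turn 0 shift [-0.9  1.4  5.5] norm 6 now [485.4 190.5 205.5] 105.0 t 3.8667
```

View pics/w1.png

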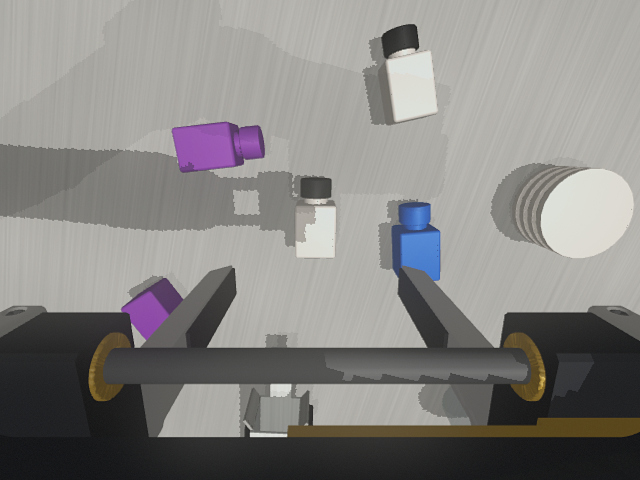

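The wrist picture shows the white bottle centred at (316,228) with its cap at (316,188). Blue, at (416,240), is clear of the fingers.

```bash
python3 - <<'E'
from h import *
to([484,197,6],104)
E
```

```text
turn 1.0 shift [  6.5   0.2 199.5] norm 200 now [485.4 190.5 205.5] 105.0 t 3.8667
```

Request:
carry_out(steps=[1.3, 0, 35, 1, 1.3, 0, 35, 0, 1.3, 0, 35, 0, 1.3, 0, 35, 0, 1.3, 0, 30, 0, 0, 0, 20, 0, 0, 0, 9.5, 0, 0, 0, 0, 0], gripper=1)

```text
time: 4.53
eef_pos: [482.9, 195.7, 4.2]
orientation: [[-0.24, 0.971, -0.003], [0.971, 0.24, -0.001], [-0.0, -0.004, -1.0]]
contact_force: [0.2, 0.4, -0.2]
opening: 94.1
finger_force: 0.0
```

Request:
carry_out(steps=[0, 0, 0, 0, 0, 0, 0, 0, 0, 0, 0, 0, 0, 0, 0, 0, 0, 0, 0, 0, 0, 0, 0, 0, 0, 0, 0, 0, 0, 0, 0, 0], gripper=0.3, newtons=15)

```text
time: 5.2
eef_pos: [484.3, 196.0, 6.1]
orientation: [[-0.24, 0.971, -0.0], [0.971, 0.24, 0.0], [0.0, -0.0, -1.0]]
contact_force: [-1.8, -0.2, 0.3]
opening: 44.2
finger_force: 0.7
```

Request:
carry_out(steps=[0, 0, -20, 0, 0, 0, -30, 0, 0, 0, -30, 0, 0, 0, -10, 0, 0, 0, 0, 0, 0, 0, 0, 0])

```text
time: 5.7
eef_pos: [484.0, 196.1, 95.7]
orientation: [[-0.24, 0.971, -0.0], [0.971, 0.24, 0.0], [0.0, 0.0, -1.0]]
contact_force: [-0.9, -0.1, -2.3]
opening: 44.1
finger_force: 15.0
```

```bash
python3 - <<'E'
from h import *
p=wrist('pics/w2.png'); whites(p,110)
for c in ('top','side'): find(c,['bottle_1','canister_tongue','canister','canister_end','bottle_in_cap'])
s=arm.sense(); print(s['opening'],s['finger_force'])
to([0,0,0])
E
```

```text
p 0.72 n 6929 c [520.2 318.4] sides [30.9 45.4] axis ang 119.4 px [458.  64.]
p 0.69 n 6242 c [491.5 166.2] sides [47.5 76.5] axis ang 105.8 px [316. 338.]
top bottle_1 0.76 [537. 348.  24.] [181. 252.]
top bottle_1 0.69 [346.  20.  21.] [329. 338.]
top bottle_1 0.66 [601. 190.  21.] [253. 224.]
top bottle_1 0.62 [370. 235.  17.] [231. 327.]
top bottle_1 0.52 [485. 195. 105.] [245. 270.]
top canister_tongue 0.62 [484.  23.  31.] [327. 274.]
top canister 0.97 [500. -45.  -2.] [357. 269.]
top canister_end 0.9 [ 548. -276.   56.] [464. 242.]
top canister_end 0.7 [484.  22.  29.] [327. 274.]
side bottle_1 0.91 [372. 236.  17.] [414. 374.]
side bottle_1 0.69 [488. 187. 114.] [342. 295.]
side bottle_1 0.64 [344.  19.  24.] [428. 285.]
side bottle_1 0.6 [534. 355.  22.] [294. 422.]
side bottle_1 0.55 [598. 190.  23.] [270. 335.]
side canister_tongue 0.65 [487.  23.  28.] [347. 277.]
side canister_tongue 0.47 [535. 357.  22.] [293. 423.]
side canister 0.86 [500. -43.  -0.] [343. 268.]
side canister_end 0.85 [ 545. -280.   56.] [332. 184.]
side canister_end 0.18 [475. 228. 115.] [348. 312.]
44.079847460478106 14.989558607339859
turn 0 shift [ -74.  -517.2   96. ] norm 531 now [484.3 195.9  95.9] 103.9 t 6.4
```

View pics/w2.png

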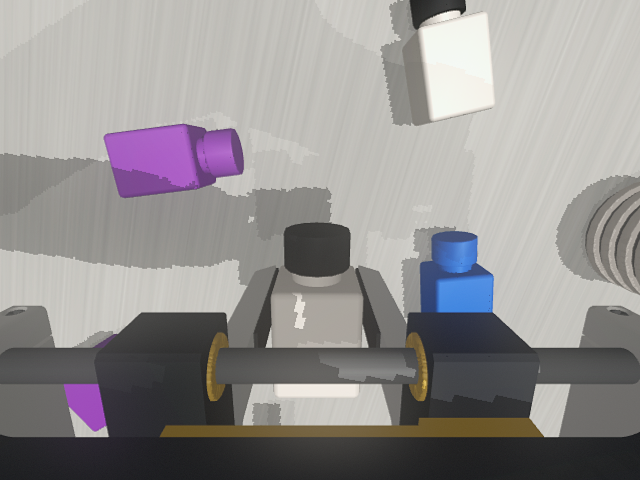

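Held squarely, with the cap at (317,250). Next I work out the canister axis.

```bash
cat >> h.py <<'E'
def canister():
    p=arm.camera('top')
    r=arm.masks_of(p,'canister')[0]; im=p['image']
    m=(r['pixels']&(im.min(2)>170)).astype(np.uint8); m=cv2.morphologyEx(m,cv2.MORPH_OPEN,np.ones((11,11)))
    q=cv2.boxPoints(cv2.minAreaRect(cv2.findNonZero(m))); W=np.array([ray(p,x,85)[:2] for x in q]); print('can top',W.round(1).tolist())
A=np.radians(-78.6); a=np.array([np.cos(A),np.sin(A)]); n=np.array([-a[1],a[0]]); M=np.array([499.,-45.])
def S(s,z,l=0): return [*(M+s*a+l*n),z]
def where():
    e=arm.sense()['eef_pos'][:2]-M; print('s,l',np.round([e@a,e@n],1))
E
python3 - <<'E'
from h import *
canister(); where(); to(S(-150,40),101.4)
E
```

```text
can top [[525.3, -41.2], [574.3, -279.5], [519.8, -287.9], [471.5, -51.4]]
s,l [-239.1   33.2]
turn 2.5 shift [-89.1 -33.2  56. ] norm 110 now [484.3 195.9  96. ] 103.9 t 6.5
```

Request:
carry_out(steps=[0, 0, 0, 2.5, -18, -8.4, 0, 0, -18, -8.4, 10, 0, -18, -8.4, 10, 0, -18, -8.4, 14, 0, -17, 0, 12, 0, 0, 0, 10, 0, 0, 0, 0, 0, 0, 0, 0, 0])

```text
time: 7.25
eef_pos: [468.9, 102.9, 39.7]
orientation: [[-0.198, 0.98, -0.001], [0.98, 0.198, 0.001], [0.001, -0.001, -1.0]]
contact_force: [-0.0, 0.3, -1.4]
opening: 44.0
finger_force: 15.0
```

Request:
carry_out(steps=[-15, 0, 0, 0, -15, 0, 0, 0, -15, 0, 0, 0, -15, 0, 0, 0, -15, 0, 0, 0, -12, 0, 0, 0, 0, 0, 0, 0, 0, 0, 0, 0])

```text
time: 7.92
eef_pos: [486.8, 17.7, 40.5]
orientation: [[-0.198, 0.98, 0.001], [0.98, 0.198, 0.001], [0.0, 0.001, -1.0]]
contact_force: [-0.2, -0.2, -1.0]
opening: 44.3
finger_force: 15.0
```

```bash
python3 - <<'E'
from h import *
p=wrist('pics/w3.png'); where(); to(S(-25,37,-.5),101.5); s=arm.sense();print(s['contact_force'],s['opening'])
E
```

```text
s,l [-64.7   0.2]
turn -0.0 shift [-39.7  -0.7   3.3] norm 40 now [486.4  18.4  40.3] 101.5 t 7.9667
[ 0.14813468  0.43887903 -1.84526381] 43.97929939379599
```

View pics/w3.png

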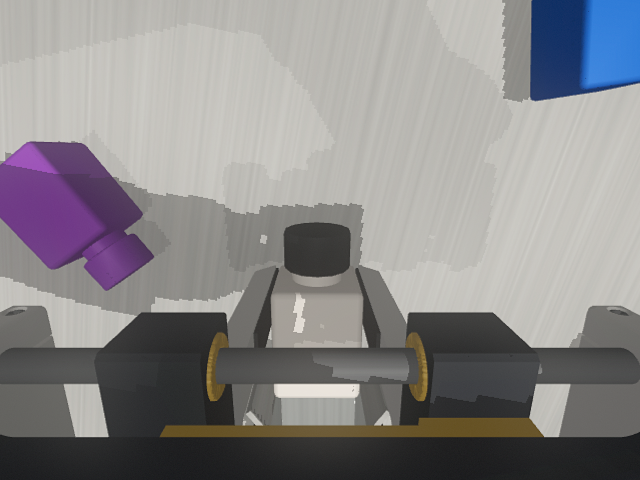

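The bottle is centred between the flare lips, at about (250,420) and (385,420). I'll insert it.

Request:
carry_out(steps=[-8, 0, 0, 0, -8, 0, 0, 0, -8, 0, 0, 0, -8, 0, 0, 0, -7, 0, 0, 0, 0, 0, 0, 0, 0, 0, 0, 0])

```text
time: 8.55
eef_pos: [493.8, -22.1, 39.9]
orientation: [[-0.196, 0.981, -0.0], [0.981, 0.196, 0.0], [0.0, -0.0, -1.0]]
contact_force: [0.1, -0.0, -1.1]
opening: 44.0
finger_force: 15.0
```

```bash
python3 - <<'E'
from h import *
where(); s=arm.sense();print(s['contact_force'],s['opening'],s['eef_pos'])
E
```

```text
s,l [-23.4  -0.6]
[ 0.1323221  -0.03372283 -1.05982391] 43.98140593707948 [493.7857159  -22.13309433  39.90482529]
```

Lower it, open partly, and draw back.

Request:
carry_out(steps=[0, 0, 1.5, 0, 0, 0, 1.5, 0, 0, 0, 0, 0])

```text
time: 8.8
eef_pos: [493.5, -21.0, 36.6]
orientation: [[-0.198, 0.98, -0.001], [0.98, 0.198, 0.0], [0.0, -0.001, -1.0]]
contact_force: [-0.3, -0.6, -1.7]
opening: 43.8
finger_force: 15.0
```

Request:
carry_out(steps=[0, 0, 0, 0, 0, 0, 0, 0, 0, 0, 0, 0, 0, 0, 0, 0, 0, 0, 0, 0], gripper=0.65)

```text
time: 9.22
eef_pos: [493.9, -21.4, 37.0]
orientation: [[-0.198, 0.98, 0.0], [0.98, 0.198, 0.0], [-0.0, 0.0, -1.0]]
contact_force: [-0.3, 0.2, 0.5]
opening: 61.3
finger_force: 0.0
```

Request:
carry_out(steps=[10, 0, 0, 0, 15, 0, 0, 0, 20, 0, 0, 0, 20, 0, 0, 0, 15, 0, 0, 0, 0, 0, -3, 0, 0, 0, 0, 0])

```text
time: 9.8
eef_pos: [478.0, 58.1, 40.3]
orientation: [[-0.2, 0.98, 0.0], [0.98, 0.2, 0.0], [0.0, 0.0, -1.0]]
contact_force: [0.7, -1.6, -0.1]
opening: 61.3
finger_force: 0.0
```

Request:
carry_out(steps=[0, 0, 0, 0, 0, 0, 0, 0, 0, 0, 0, 0, 0, 0, 0, 0, 0, 0, 0, 0, 0, 0, 0, 0, 0, 0, 0, 0, 0, 0, 0, 0], gripper=0, newtons=30)

```text
time: 10.47
eef_pos: [478.0, 56.8, 39.9]
orientation: [[-0.197, 0.98, -0.0], [0.98, 0.197, -0.0], [0.0, -0.0, -1.0]]
contact_force: [0.4, -0.4, -1.0]
opening: 11.0
finger_force: 0.0
```

```bash
python3 - <<'E'
from h import *
p=wrist('pics/w4.png'); where(); to(S(-9,40,-.5),101.5); s=arm.sense();print(s['contact_force'],s['opening'])
E
```

```text
s,l [-104.1   -0.4]
turn -0.1 shift [-95.1  -0.2  -0.1] norm 95 now [478.   56.9  39.9] 101.4 t 10.5167
[ 0.17118442 -0.10373627 -0.15519234] 7.401994257353222
```

View pics/w4.png

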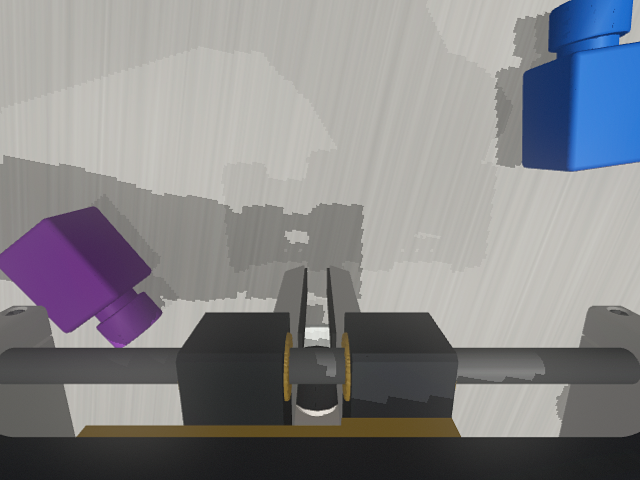

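The fingers are behind the cap, which shows at about (320,390). I'll push until the fingers are just short of the mouth.

Request:
carry_out(steps=[-8, 0, 0, 0, -8, 0, 0, 0, -8, 0, 0, 0, -8, 0, 0, 0, -8, 0, 0, 0, -8, 0, 0, 0, 0, 0, 0, 0, 0, 0, 0, 0])

```text
time: 11.18
eef_pos: [487.6, 9.1, 39.9]
orientation: [[-0.196, 0.981, 0.0], [0.981, 0.196, -0.0], [-0.0, 0.0, -1.0]]
contact_force: [0.7, 0.5, -0.2]
opening: 0.5
finger_force: 0.0
```

Request:
carry_out(steps=[-8, 0, 0, 0, -8, 0, 0, 0, -8, 0, 0, 0, -8, 0, 0, 0, -8, 0, 0, 0, -5, 0, 0, 0, 0, 0, 0, 0, 0, 0, 0, 0])

```text
time: 11.85
eef_pos: [496.6, -35.0, 40.0]
orientation: [[-0.196, 0.981, 0.0], [0.981, 0.196, -0.0], [-0.0, 0.0, -1.0]]
contact_force: [0.0, -0.5, -0.3]
opening: 0.5
finger_force: 0.0
```

Request:
carry_out(steps=[15, 0, 0, 0, 30, 0, 0, 0, 35, 0, -10, 0, 35, 0, -30, 0, 35, 0, -30, 0, 35, 0, -30, 0, 35, 0, -20, 0, 35, 0, 0, 0, 0, 0, 0, 0, 0, 0, 0, 0], gripper=1)

```text
time: 12.68
eef_pos: [447.1, 208.7, 151.5]
orientation: [[-0.203, 0.979, 0.0], [0.979, 0.203, 0.001], [0.001, 0.001, -1.0]]
contact_force: [0.2, -0.2, -1.3]
opening: 63.2
finger_force: 0.0
```

```bash
python3 - <<'E'
from h import *
for c in ('top','side'):
    p=find(c,['bottle_1','bottle_in_cap'])
cv2.imwrite('pics/s2.png',cv2.resize(p['image'][150:460,230:460],None,fx=1.9,fy=1.9))
p=wrist(); whites(p)
# B target: grasp 3.5 mm behind its origin, axis about -61 deg
to([533,350,200],119)
E
```

```text
top bottle_1 0.85 [345.  22.  23.] [328. 338.]
top bottle_1 0.63 [599. 191.  25.] [252. 224.]
top bottle_1 0.53 [372. 235.  24.] [231. 326.]
top bottle_in_cap 0.43 [502. -46.  51.] [359. 265.]
top bottle_in_cap 0.18 [485.  20.  30.] [329. 274.]
side bottle_1 0.76 [534. 354.  20.] [295. 422.]
side bottle_1 0.76 [342.  22.  24.] [429. 286.]
side bottle_1 0.71 [370. 234.  21.] [415. 371.]
side bottle_1 0.69 [506. -85.  51.] [342. 234.]
side bottle_1 0.22 [486.  26.  29.] [348. 278.]
side bottle_in_cap 0.45 [515. 387.  17.] [305. 445.]
p 0.95 n 4228 c [541.5 339.2] sides [42.5 64. ] axis ang 118.2 px [462.  95.]
p 0.67 n 620 c [487.7  18.1] sides [24.6 31.2] axis ang 101.8 px [319. 412.]
turn -17.7 shift [ 85.9 144.5 -49. ] norm 175 now [448.3 204.8 151.1] 101.3 t 13.0833
```

View pics/s2.png

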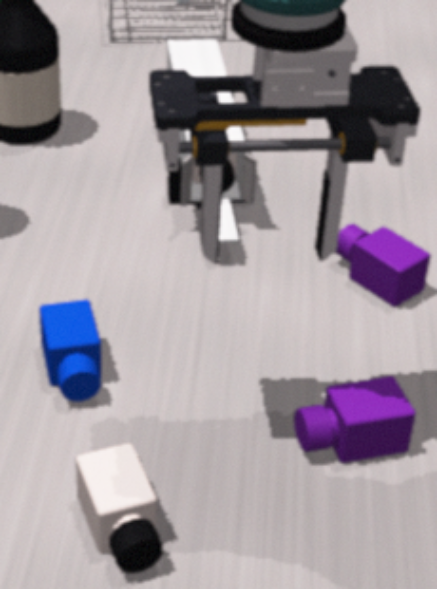

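Bottle A's cap is at the mouth, crop (235,178). Nothing else was disturbed. Next is bottle B.

```bash
python3 - <<'E'
from h import *
to([533.5,353,6],118.7)
E
```

```text
turn -17.4 shift [ 89.1 146.  145. ] norm 224 now [448.3 204.8 151.1] 101.3 t 13.0833
```

Request:
carry_out(steps=[0, 0, 0, -5.8, 0, 0, 0, -5.8, 0, 0, 0, -5.8, 14.9, 24.3, 0, 0, 14.9, 24.3, 0, 0, 14.9, 24.3, 0, 0, 14.9, 24.3, 0, 0, 14.9, 24.3, 0, 0, 14.6, 24.5, 0, 0, 0, 0, 20, 0, 0, 0, 20, 0], gripper=1)

```text
time: 14.0
eef_pos: [534.7, 356.2, 111.3]
orientation: [[-0.483, 0.876, 0.003], [0.876, 0.483, 0.002], [0.001, 0.003, -1.0]]
contact_force: [-0.7, -0.9, -0.3]
opening: 94.4
finger_force: 0.0
```

```bash
python3 - <<'E'
from h import *
p=wrist(); whites(p)
to([533.5,353,6],118.7)
E
```

```text
p 0.76 n 3497 c [540.6 341.1] sides [63.8 42.4] axis ang -65.5 px [314. 265.]
turn 0.1 shift [ -0.8   3.1 101.9] norm 102 now [531.  352.6 107.9] 118.8 t 14.1
```

Request:
carry_out(steps=[0, 2.5, 25, 0, 0, 0, 25, 0, 0, 0, 25, 0, 0, 0, 18, 0, 0, 0, 9, 0, 0, 0, 0, 0, 0, 0, 0, 0])

```text
time: 14.68
eef_pos: [536.0, 355.3, 10.1]
orientation: [[-0.481, 0.877, 0.001], [0.877, 0.481, 0.0], [-0.0, 0.001, -1.0]]
contact_force: [-0.0, 0.0, -0.6]
opening: 94.0
finger_force: 0.0
```

Request:
carry_out(steps=[0, 0, 0, 0, 0, 0, 0, 0, 0, 0, 0, 0, 0, 0, 0, 0, 0, 0, 0, 0, 0, 0, 0, 0, 0, 0, 0, 0, 0, 0, 0, 0, 0, 0, 0, 0], gripper=0.3, newtons=15)

```text
time: 15.43
eef_pos: [534.9, 355.3, 9.3]
orientation: [[-0.482, 0.876, -0.001], [0.876, 0.482, -0.0], [0.0, -0.001, -1.0]]
contact_force: [-1.3, -0.2, 1.6]
opening: 44.6
finger_force: 14.8
```

Request:
carry_out(steps=[0, 0, -20, 0, 0, 0, -30, 0, 0, 0, -30, 0, 0, 0, -10, 0, 0, 0, 0, 0, 0, 0, 0, 0])

```text
time: 15.93
eef_pos: [535.0, 355.5, 98.9]
orientation: [[-0.482, 0.876, -0.0], [0.876, 0.482, 0.0], [0.0, -0.0, -1.0]]
contact_force: [-0.6, 0.6, -2.2]
opening: 44.5
finger_force: 14.8
```

```bash
python3 - <<'E'
from h import *
p=wrist('pics/w5.png'); whites(p,110); to(S(-150,41,-.5),101.5); s=arm.sense();print(s['opening'],s['finger_force'])
E
```

```text
p 0.81 n 5960 c [548.3 330. ] sides [76.1 47.8] axis ang -65.4 px [315. 331.]
turn 17.3 shift [-234.8 -114.    57. ] norm 267 now [533.9 354.8  97.4] 118.8 t 16.0333
44.2508442462687 14.790299981832504
```

View pics/w5.png

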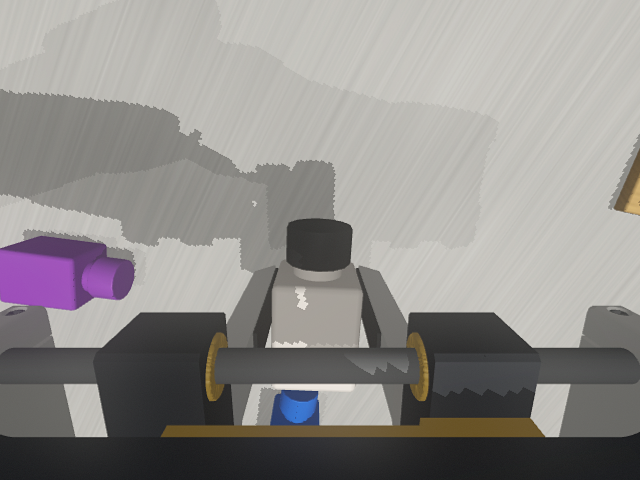

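Held; the cap is at (319,245) and the bottle is only slightly off square. I'll carry it to the tongue line.

Request:
carry_out(steps=[0, 0, 0, 5.8, 0, 0, 0, 5.8, 0, 0, 0, 5.7, -26.1, -12.7, 0, 0, -26.1, -12.7, 0, 0, -26.1, -12.7, 0, 0, -26.1, -12.7, 0, 0, -26.1, -12.7, 0, 0, -26.1, -12.7, 0, 0, -26.1, -12.7, 0, 0, -26.1, -12.7, 0, 0, -26.1, -12.4, 0, 0])

```text
time: 17.03
eef_pos: [468.6, 101.1, 97.9]
orientation: [[-0.2, 0.98, -0.003], [0.98, 0.2, -0.001], [-0.0, -0.003, -1.0]]
contact_force: [0.8, -1.1, -0.7]
opening: 44.4
finger_force: 14.8
```

Request:
carry_out(steps=[0, 0, 20, 0, 0, 0, 20, 0, 0, 0, 14, 0, 0, 0, 0, 0, 0, 0, 0, 0])

```text
time: 17.45
eef_pos: [469.0, 102.1, 44.0]
orientation: [[-0.199, 0.98, -0.004], [0.98, 0.199, -0.001], [-0.0, -0.004, -1.0]]
contact_force: [0.1, -1.3, -0.8]
opening: 44.6
finger_force: 14.8
```

```bash
python3 - <<'E'
from h import *
where(); to(S(-65,42,-.5),101.5)
E
```

```text
s,l [-150.2   -0.4]
turn -0.0 shift [-85.2  -0.3   2. ] norm 85 now [469.  102.1  44. ] 101.5 t 17.45
```

Request:
carry_out(steps=[-14, 0, 1, 0, -14, 0, 1, 0, -14, 0, 0, 0, -14, 0, 0, 0, -14, 0, 0, 0, -10, 0, 0, 0, -5, 0, 0, 0, 0, 0, 0, 0])

```text
time: 18.12
eef_pos: [487.7, 18.2, 43.7]
orientation: [[-0.197, 0.98, 0.001], [0.98, 0.197, -0.0], [-0.001, 0.001, -1.0]]
contact_force: [-0.3, 0.1, -1.4]
opening: 44.6
finger_force: 14.8
```

Request:
carry_out(steps=[-5, 0, 0, 0, -5, 0, 0, 0, -5, 0, 0, 0, -5, 0, 0, 0, -5, 0, 0, 0, -5, 0, 0, 0, -5, 0, 0, 0, -4, 0, 0, 0, 0, 0, 0, 0, 0, 0, 0, 0])

```text
time: 18.95
eef_pos: [495.1, -19.8, 43.3]
orientation: [[-0.198, 0.98, 0.0], [0.98, 0.198, -0.001], [-0.001, 0.0, -1.0]]
contact_force: [0.3, -1.0, -1.6]
opening: 44.2
finger_force: 14.8
```

```bash
python3 - <<'E'
from h import *
where(); s=arm.sense();print(s['contact_force'],s['opening'],s['eef_pos'])
p=wrist('pics/w6.png')
E
```

```text
s,l [-25.5   1.2]
[ 0.32721569 -0.9891581  -1.64292328] 44.23832221776837 [495.10760709 -19.7820966   43.28580482]
```

View pics/w6.png

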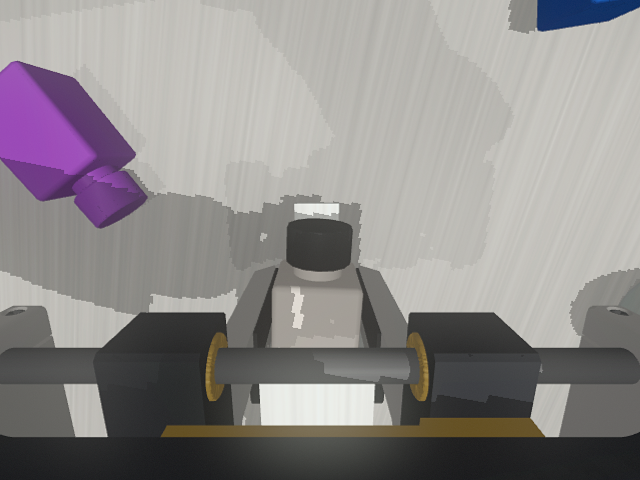

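B's base is in the mouth with the cap at (319,245) over the tongue. I'll lower it, release, and draw back.

Request:
carry_out(steps=[0, 0, 1.5, 0, 0, 0, 1.5, 0, 0, 0, 1, 0, 0, 0, 0, 0])

```text
time: 19.33
eef_pos: [494.9, -18.9, 39.2]
orientation: [[-0.199, 0.98, -0.0], [0.98, 0.199, 0.0], [0.0, -0.0, -1.0]]
contact_force: [0.1, 0.3, -0.2]
opening: 44.3
finger_force: 14.8
```

Request:
carry_out(steps=[0, 0, 0, 0, 0, 0, 0, 0, 0, 0, 0, 0, 0, 0, 0, 0, 0, 0, 0, 0], gripper=0.65)

```text
time: 19.75
eef_pos: [495.1, -18.9, 39.3]
orientation: [[-0.199, 0.98, 0.0], [0.98, 0.199, 0.0], [-0.0, 0.0, -1.0]]
contact_force: [0.8, -0.2, 0.7]
opening: 60.8
finger_force: 0.0
```

Request:
carry_out(steps=[10, 0, 0, 0, 15, 0, 0, 0, 20, 0, 0, 0, 20, 0, 0, 0, 15, 0, 0, 0, 0, -1, 0, 0, 0, 0, 0, 0])

```text
time: 20.33
eef_pos: [477.6, 60.3, 39.3]
orientation: [[-0.202, 0.979, -0.0], [0.979, 0.202, 0.0], [0.0, -0.0, -1.0]]
contact_force: [1.0, -0.9, -0.2]
opening: 61.2
finger_force: 0.0
```

Request:
carry_out(steps=[0, 0, 0, 0, 0, 0, 0, 0, 0, 0, 0, 0, 0, 0, 0, 0, 0, 0, 0, 0, 0, 0, 0, 0, 0, 0, 0, 0, 0, 0, 0, 0, 0, 0, 0, 0], gripper=0, newtons=30)

```text
time: 21.08
eef_pos: [478.1, 59.3, 39.3]
orientation: [[-0.199, 0.98, -0.0], [0.98, 0.199, 0.0], [0.0, -0.0, -1.0]]
contact_force: [0.0, -0.6, -0.3]
opening: 4.5
finger_force: 0.0
```

```bash
python3 - <<'E'
from h import *
where(); to(S(-24,42,-.5),101.5)
E
```

```text
s,l [-1.063e+02  1.000e-01]
turn -0.0 shift [-82.3  -0.8  -2.7] norm 82 now [478.1  59.3  39.3] 101.5 t 21.0833
```

Request:
carry_out(steps=[-7, -0.7, -1, 0, -7, 0, -1, 0, -7, 0, 0, 0, -7, 0, 0, 0, -7, 0, 0, 0, -7, 0, 0, 0, -7, 0, 0, 0, -7, 0, 0, 0, -5, 0, 0, 0, -5, 0, 0, 0, 0, 0, 0, 0])

```text
time: 22.0
eef_pos: [491.0, -7.1, 41.3]
orientation: [[-0.198, 0.98, 0.001], [0.98, 0.198, -0.001], [-0.001, 0.0, -1.0]]
contact_force: [0.2, -0.0, -0.1]
opening: 0.2
finger_force: 0.0
```

Request:
carry_out(steps=[-2, 0, 0, 0, -2, 0, 0, 0, -2, 0, 0, 0, -2, 0, 0, 0, 0, 0, 0, 0])

```text
time: 22.42
eef_pos: [492.3, -13.9, 41.3]
orientation: [[-0.199, 0.98, 0.0], [0.98, 0.199, -0.0], [-0.0, 0.0, -1.0]]
contact_force: [-0.1, 1.8, 1.7]
opening: 0.5
finger_force: 1.2
```

```bash
python3 - <<'E'
from h import *
where(); print(arm.sense()['contact_force']); p=arm.camera('side')
for r in arm.pinpoint(p,'bottle_1_cap')[:4]: print(r['p'],r['xyz'])
E
```

```text
s,l [-31.8  -0.4]
[-0.10192353  1.75641321  1.73203674]
0.69 [496.5, -23.1, 52.2]
```

Request:
carry_out(steps=[-2, 0, 0, 0, -2, 0, 0, 0, -1, 0, 0, 0, 0, 0, 0, 0])

```text
time: 22.85
eef_pos: [493.3, -18.8, 41.3]
orientation: [[-0.199, 0.98, 0.0], [0.98, 0.199, -0.0], [-0.0, 0.0, -1.0]]
contact_force: [-0.7, 2.8, 1.9]
opening: 0.6
finger_force: 1.1
```

Request:
carry_out(steps=[-1, 0, 0, 0, -1, 0, 0, 0, 0, 0, 0, 0, 0, 0, 0, 0])

```text
time: 23.18
eef_pos: [493.6, -20.5, 41.3]
orientation: [[-0.199, 0.98, 0.0], [0.98, 0.199, -0.0], [-0.0, 0.0, -1.0]]
contact_force: [-1.1, 2.7, 1.1]
opening: 0.6
finger_force: 1.2
```

Request:
carry_out(steps=[-1, 0, 0, 0, -1, 0, 0, 0, 0, 0, 0, 0, 0, 0, 0, 0])

```text
time: 23.52
eef_pos: [493.8, -21.6, 41.3]
orientation: [[-0.2, 0.98, -0.0], [0.98, 0.2, 0.001], [0.001, -0.0, -1.0]]
contact_force: [-0.8, 4.5, 1.7]
opening: 0.7
finger_force: 2.5
```

Not yet stopped; the force is still low, so I'll keep going by small steps.

Request:
carry_out(steps=[-1, 0, 0, 0, 0, 0, 0, 0, 0, 0, 0, 0])

```text
time: 23.77
eef_pos: [493.8, -21.6, 41.3]
orientation: [[-0.2, 0.98, -0.001], [0.98, 0.2, 0.002], [0.002, -0.001, -1.0]]
contact_force: [-0.9, 7.8, 2.4]
opening: 0.2
finger_force: 3.6
```

Request:
carry_out(steps=[-1, 0, 0, 0, 0, 0, 0, 0, 0, 0, 0, 0])

```text
time: 24.02
eef_pos: [493.8, -21.6, 41.3]
orientation: [[-0.201, 0.98, -0.002], [0.98, 0.201, 0.003], [0.003, -0.001, -1.0]]
contact_force: [-1.7, 9.0, 3.1]
opening: 0.1
finger_force: 4.6
```

Request:
carry_out(steps=[-1, 0, 0, 0, 0, 0, 0, 0, 0, 0, 0, 0])

```text
time: 24.27
eef_pos: [493.7, -21.6, 41.3]
orientation: [[-0.202, 0.979, -0.002], [0.979, 0.202, 0.004], [0.004, -0.001, -1.0]]
contact_force: [-1.3, 10.8, 3.9]
opening: 0.4
finger_force: 5.6
```

It stalled at s ≈ -24, as expected for the cap sticking out 16 mm. One firmer press, then back off.

Request:
carry_out(steps=[-2, 0, 0, 0, -2, 0, 0, 0, 0, 0, 0, 0, 0, 0, 0, 0])

```text
time: 24.6
eef_pos: [493.6, -21.7, 41.3]
orientation: [[-0.205, 0.979, -0.004], [0.979, 0.205, 0.008], [0.009, -0.003, -1.0]]
contact_force: [-2.8, 19.8, 6.5]
opening: 0.8
finger_force: 9.7
```

Request:
carry_out(steps=[4, 0, 0, 0, 8, 0, 0, 0, 20, 0, 0, 0, 30, 0, 0, 0, 35, 0, -10, 0, 35, 0, -30, 0, 35, 0, -30, 0, 30, 0, -30, 0, 0, 0, -30, 0, 0, 0, 0, 0])

```text
time: 25.43
eef_pos: [461.2, 158.8, 169.6]
orientation: [[-0.202, 0.979, 0.01], [0.979, 0.202, 0.003], [0.001, 0.01, -1.0]]
contact_force: [0.1, -0.2, 0.7]
opening: 0.5
finger_force: 0.0
```

```bash
python3 - <<'E'
from h import *
p=arm.camera('top'); q=find('side',['bottle_1_cap','jar','reagent','dishes'])
for r in arm.pinpoint(q,'bottle_1_cap')[:3]: print('s',(np.array(r['xyz'][:2])-M)@a)
f=lambda im,y,x:cv2.resize(im[y:y+130,x:x+130],(395,395),interpolation=cv2.INTER_CUBIC)
cv2.imwrite('pics/end.png',np.hstack([f(p['image'],205,300),f(q['image'],170,280)]))
print(arm.sense()['time'])
E
```

```text
side bottle_1_cap 0.84 [495. -32.  51.] [346. 249.]
side jar 0.8 [743. -12.  -2.] [215. 267.]
side reagent 0.79 [ 736. -203.   -1.] [241. 217.]
side dishes 0.72 [749. 268.  -3.] [163. 372.]
side dishes 0.16 [507. -65.  48.] [341. 241.]
s -13.455893248174633
25.7833
```

View pics/end.png

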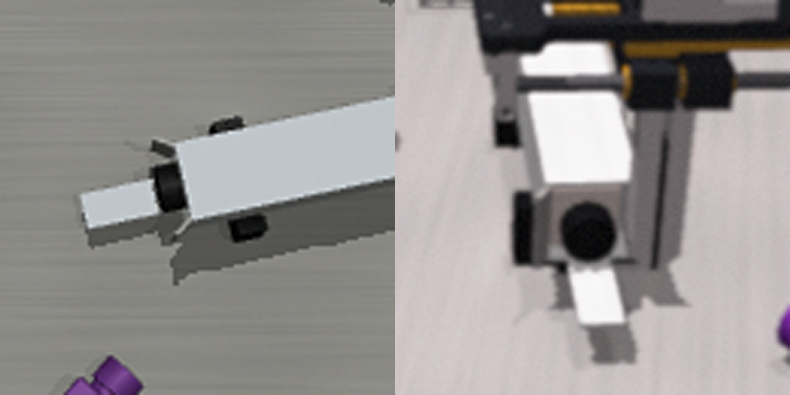

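The cap sticks out a little at the mouth, at left panel (170,187), about 14–16 mm. The bystanders are unmoved, so I'm handing it in.

```bash
python3 -c "
from rig import arm
print(arm.close_job())"
```

```text
the job is handed in; nothing more can be done
None
```

I fed both white bottles into the canister base first and pushed until the row stopped moving under about 20 N; the last cap sticks out roughly 14–16 mm (expected 16), the bystanders did not move, and the job was handed in at about 26 s.

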